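# Find the rocking corner of the jig plate and press its shim flat

### The arm

A 7-joint arm with a two-finger parallel gripper is mounted at the origin on a cart in front of the work surface, level with it; the furniture and walls round the work are solid. World frame = base frame: x ahead of the robot, y to its left, z up, the work surface at z = 0. Lengths are in mm, angles in rad, forces in N, time in s.
With the tool pointing down it reaches from about 400 to 900 mm from the base axis. Payload 5.5 kg.
Tool frame: the origin (TCP) lies midway between the tips of the shut fingers; the grasp point (between the pads) lies 19 mm behind it; y points along the fingers, z is the direction in which the jaws open and shut, and the axes are right-handed (so a half turn about y gives the same grasp; the last joint's range is limited). The gripper opens to 85 mm and grips with 20 to 120 N. Pads are 22 mm wide; open, the fingers measure 114 mm over their backs; the gripper's body (76 mm by 85 mm) begins 54 mm behind the grasp point. The pads swing forward as they close: fully open they stand 13 mm farther back than shut.
Start: joints at [-0.926, 0.501, -0.427, 1.55, 0.221, 1.138, -0.21], TCP at [242.148, 603.212, 231.31] pointing down, gripper open.
Joint ranges: [-2.88, 2.88], [-0.31, 2.03], [-1.54, 1.56], [0.2, 2.42], [-1.41, 4.55], [0.19, 2.02], [-2.57, 2.57]. Speed limits (rad/s): [2.57, 2.57, 3.14, 3.14, 3.14, 3.14, 3.14].

### API

Orientations are given as a rotation vector (axis times angle).
In Python, from rig import r gives the robot as it stands.
- The arm moves only by the shell command python3 -m handwheel 'ROWS' [FORCE]. ROWS is a JSON object of lists of equal length, an entry for each row: "fingers": the gripper command: -1 is fully open, 1 is shut, values between are in proportion; "travel": the shift along the tool's x, y, z in mm, a list of three; "twist": the turn about the tool's y in degrees. In form: {"fingers": [fingers, ...], "travel": [[dx, dy, dz], ...], "twist": [twist, ...]}. A call has 1 to 5 rows; each row shifts and turns the commanded pose from where the row before left it, along the tool's axes as they then stand; what a row does not reach is not made up. A row lasts 1/12 s, in which the tool goes at most 41.7 mm and 7.16 degrees, less where a joint would pass 70% of its speed; a pose out of reach is approached as far as the arm can. A call with a gripper value outside its range is refused whole. The fingers move at their own pace and stop on an object; FORCE is the grip in N (left out, the last holds). Time passes only in rows, so rows that do not move let the fingers close. It gives the time, the measured TCP pose, the force and the opening at its end, in the units of the state.
- r.state(): the state, without advancing time (a new reading comes with each control period).
- r.capture(name): name is "scene" or "side" or "wrist"; returns the picture (400x640x3 uint8, red, green, blue); there is no depth.
- r.camera_params(name): a dict with "mtx" (3x3 intrinsics, pixels), "dist_coeffs" ([k1, k2, p1, p2, k3] as OpenCV has them; the pictures are not rectified), "extrinsics" (4x4, takes a point from camera to world coordinates). Camera axes: x right, y down, z forward; pixel columns grow to the right and rows downward; lengths in mm; the calibration is good to about 2 mm. A picture is of the moment at which its call begins: read the wrist's pose just before it. camera_params takes no time and is no camera call; for the wrist camera it gives the pose at the moment of the call.
- r.finish_job(): hands the job in, once; it reports no verdict.
The state is a dict: "t": time; "joint_positions": joint angles; "qd": joint speeds; "joint_torque": joint torques, N m; "tool_pos": TCP position; "eef_rot": TCP orientation; "force": force on the tool from outside, world axes, zero at the start; "ft_torque": the same for the moment, N m; "finger_gap": finger opening in mm.
Only numpy, scipy, OpenCV 4.12 (cv2) and the standard library are available. Lean on these libraries where they do the work, as an engineer would, in place of code of your own. Each camera call takes 0.05 s, during which the arm holds its last target. There are 200 camera calls.

### The job

The jig plate on the table rocks on one of its four feet. With the fingertips, press down on the round bosses at its corners until you find the corner that dips, then press the raised shim tongue beside that corner fully flat and let go. Leave the other three shims standing up, do not lift or shift the plate, and leave the things round it alone.

Things in the scene. Friction and masses are not known exactly. Their poses are not given: they have to be found in the camera images.
- jig_base: Fixed grey base, 150 x 256 x 6 mm, lying on the table, carrying four steel feet and the shims. Origin: centre of its underside, on the table top. Its x axis is the short side, pointing away from the robot (the base may be turned up to 13 degrees); y is the long side, to the robot's left; z up.
- jig_plate: Loose aluminium plate, 124 x 148 x 12 mm (0.8 kg with the 35 x 40 x 30 mm V-block fixed on its middle), resting level on four feet over the base; origin: centre of its underside, 26 mm above the table; axes as the base. Three feet are solid; one, which looks the same and is at another corner each time, is sprung: there the plate dips 3 mm and tilts 2.5 degrees when pressed.
- corner_1 (a point): Centre of the top face of the round steel boss (20 mm across, 3 mm high) on the plate's front left corner, seen from the robot, straight above that corner's foot; 41 mm above the table; in the base frame at (-48, 52) mm. Over a solid foot it does not move; over the sprung foot it starts to dip at 3 N, bottoms by 6 N after 3 mm, and springs back when released.
- corner_2 (a point): Centre of the top face of the round steel boss (20 mm across, 3 mm high) on the plate's front right corner, seen from the robot, straight above that corner's foot; 41 mm above the table; in the base frame at (-48, -52) mm. Over a solid foot it does not move; over the sprung foot it starts to dip at 3 N, bottoms by 6 N after 3 mm, and springs back when released.
- corner_3 (a point): Centre of the top face of the round steel boss (20 mm across, 3 mm high) on the plate's back right corner, seen from the robot, straight above that corner's foot; 41 mm above the table; in the base frame at (48, -52) mm. Over a solid foot it does not move; over the sprung foot it starts to dip at 3 N, bottoms by 6 N after 3 mm, and springs back when released.
- corner_4 (a point): Centre of the top face of the round steel boss (20 mm across, 3 mm high) on the plate's back left corner, seen from the robot, straight above that corner's foot; 41 mm above the table; in the base frame at (48, 52) mm. Over a solid foot it does not move; over the sprung foot it starts to dip at 3 N, bottoms by 6 N after 3 mm, and springs back when released.
- shim_1 (a joint): Shim of the front left corner: steel tongue, 26 mm wide, 3 mm thick, sticking out from under the plate on its left (+y of the base) side. Hinge line along the base's x, +62 mm in y, 10 mm above the table; tip 57 mm from it. In rad: 0 = up (43 degrees, tip 49 mm above the table), 0.75 = flat (level, top at 11.5 mm). Stiff: about 3 N down near its outer end moves it; it stays where left.
- shim_2 (a joint): Shim of the front right corner: steel tongue, 26 mm wide, 3 mm thick, sticking out from under the plate on its right (-y of the base) side. Hinge line along the base's x, -62 mm in y, 10 mm above the table; tip 57 mm from it. In rad: 0 = up (43 degrees, tip 49 mm above the table), 0.75 = flat (level, top at 11.5 mm). Stiff: about 3 N down near its outer end moves it; it stays where left.
- shim_3 (a joint): Shim of the back right corner: steel tongue, 26 mm wide, 3 mm thick, sticking out from under the plate on its right (-y of the base) side. Hinge line along the base's x, -62 mm in y, 10 mm above the table; tip 57 mm from it. In rad: 0 = up (43 degrees, tip 49 mm above the table), 0.75 = flat (level, top at 11.5 mm). Stiff: about 3 N down near its outer end moves it; it stays where left.
- shim_4 (a joint): Shim of the back left corner: steel tongue, 26 mm wide, 3 mm thick, sticking out from under the plate on its left (+y of the base) side. Hinge line along the base's x, +62 mm in y, 10 mm above the table; tip 57 mm from it. In rad: 0 = up (43 degrees, tip 49 mm above the table), 0.75 = flat (level, top at 11.5 mm). Stiff: about 3 N down near its outer end moves it; it stays where left.
- shim_tip_1 (a point): Point on the middle of the upper face of the front left shim, 7 mm short of its outer end and 50 mm from its hinge; it moves with the tongue. With the tongue up it is 37 mm, flat 50 mm, out from the hinge line (that is 25 mm and 38 mm beyond the plate's edge).
- shim_tip_2 (a point): Point on the middle of the upper face of the front right shim, 7 mm short of its outer end and 50 mm from its hinge; it moves with the tongue. With the tongue up it is 37 mm, flat 50 mm, out from the hinge line (that is 25 mm and 38 mm beyond the plate's edge).
- shim_tip_3 (a point): Point on the middle of the upper face of the back right shim, 7 mm short of its outer end and 50 mm from its hinge; it moves with the tongue. With the tongue up it is 37 mm, flat 50 mm, out from the hinge line (that is 25 mm and 38 mm beyond the plate's edge).
- shim_tip_4 (a point): Point on the middle of the upper face of the back left shim, 7 mm short of its outer end and 50 mm from its hinge; it moves with the tongue. With the tongue up it is 37 mm, flat 50 mm, out from the hinge line (that is 25 mm and 38 mm beyond the plate's edge).
- steel_block: Loose ground steel block, 25 x 50 x 25 mm, left of the base; not part of the job. Origin: centre of its underside.
- star_knob: Loose black star knob, 36 x 40 x 19 mm, right of the base; not part of the job. Origin: centre of its underside.
- hex_key: Loose black hex key, 37 x 89 x 7 mm, in front of the base; not part of the job. Origin: centre of its underside.

How it is judged (in metres and radians):
On the way, in this order (a step that is already met when the one before it is completed fails the run):
1. the rocking corner has been pressed down with the fingers by about 2 mm or more (((horizontal distance between sprung_foot_pin_c0 and corner_1 below 0.02 m and z of corner_1 in the frame of jig_base below 0.0391 m and contact force between the fingers and jig_plate above 1 N) or (horizontal distance between sprung_foot_pin_c0 and corner_2 below 0.02 m and z of corner_2 in the frame of jig_base below 0.0391 m and contact force between the fingers and jig_plate above 1 N) or (horizontal distance between sprung_foot_pin_c0 and corner_3 below 0.02 m and z of corner_3 in the frame of jig_base below 0.0391 m and contact force between the fingers and jig_plate above 1 N) or (horizontal distance between sprung_foot_pin_c0 and corner_4 below 0.02 m and z of corner_4 in the frame of jig_base below 0.0391 m and contact force between the fingers and jig_plate above 1 N))), for 0.05 s.
2. the shim of that corner is pressed flat (((horizontal distance between sprung_foot_pin_c0 and corner_1 below 0.02 m and value of joint shim_1 above 0.65 rad) or (horizontal distance between sprung_foot_pin_c0 and corner_2 below 0.02 m and value of joint shim_2 above 0.65 rad) or (horizontal distance between sprung_foot_pin_c0 and corner_3 below 0.02 m and value of joint shim_3 above 0.65 rad) or (horizontal distance between sprung_foot_pin_c0 and corner_4 below 0.02 m and value of joint shim_4 above 0.65 rad))), for 0.2 s.
At the end, for the whole second after the job is handed in: The shim of the corner that rocks lies flat (joint above 0.65 of 0.75 rad), the other three still stand up (below 0.3 rad), and the plate rests level on its feet, within 12 mm of where it was (((horizontal distance between sprung_foot_pin_c0 and corner_1 below 0.02 m and value of joint shim_1 above 0.65 rad and value of joint each of shim_2, shim_3, shim_4 below 0.3 rad) or (horizontal distance between sprung_foot_pin_c0 and corner_2 below 0.02 m and value of joint shim_2 above 0.65 rad and value of joint each of shim_1, shim_3, shim_4 below 0.3 rad) or (horizontal distance between sprung_foot_pin_c0 and corner_3 below 0.02 m and value of joint shim_3 above 0.65 rad and value of joint each of shim_1, shim_2, shim_4 below 0.3 rad) or (horizontal distance between sprung_foot_pin_c0 and corner_4 below 0.02 m and value of joint shim_4 above 0.65 rad and value of joint each of shim_1, shim_2, shim_3 below 0.3 rad)) and angle between jig_plate's own z axis and vertical below 0.015 rad and linear speed of jig_plate below 0.02 m/s and distance of jig_plate from where it was at the start of the episode below 0.012 m); the robot touches nothing.
It fails at once if the shim of a firm corner is pressed down (beyond 0.35 rad) ((not (horizontal distance between sprung_foot_pin_c0 and corner_1 below 0.02 m) and value of joint shim_1 above 0.35 rad) or (not (horizontal distance between sprung_foot_pin_c0 and corner_2 below 0.02 m) and value of joint shim_2 above 0.35 rad) or (not (horizontal distance between sprung_foot_pin_c0 and corner_3 below 0.02 m) and value of joint shim_3 above 0.35 rad) or (not (horizontal distance between sprung_foot_pin_c0 and corner_4 below 0.02 m) and value of joint shim_4 above 0.35 rad)).
It fails at once if the jig plate is lifted (8 mm), carried or shifted (12 mm) (distance of jig_plate from where it was at the start of the episode above 0.012 m or z of jig_plate in the frame of jig_base above 0.0344 m).
It fails at once if a bystander is moved by more than 15 mm (distance of any of steel_block, star_knob, hex_key from where it was at the start of the episode above 0.015 m).
It also fails if it takes over 51 s, if anything falls off the work surface, if the arm or the gripper's body presses on something with over 40 N, if the wrist force passes 120 N, or if a joint passes its speed limit or range.

## Working session

There is one attempt and no reset: what is moved stays moved. The work goes in short steps, Python scripts to look and compute and a shell command to move; the robot and the scene stay as the last step left them, time stands still between calls to the robot, and variables do not carry over. Pictures are saved under pics/ and viewed, about 8 in all and at most 12, crops included, and the job is handed in when it is done.

```bash
mkdir -p pics; ls; python3 - <<'E'
from rig import r
import cv2,numpy as np
s=r.state();print(s)
for n in("scene","side"):
    cv2.imwrite(f"pics/{n}0.png",r.capture(n)[:,:,::-1]);p=r.camera_params(n);print(n,p)
E
```

```text
pics
{'t': 0.0, 'joint_positions': array([-0.9258421 ,  0.50183755, -0.42681161,  1.55147333,  0.22081223,
        1.13831665, -0.21027493]), 'qd': array([ 0.00146981,  0.00095267,  0.00105747,  0.00114156, -0.00044589,
        0.0011412 , -0.00030935]), 'joint_torque': array([ 3.96189726e-04, -5.69522917e+01, -5.81528753e+00, -2.80946481e+01,
        1.08273487e-02,  1.17686199e-02,  1.39318811e-05]), 'tool_pos': array([241.92587728, 602.53477778, 230.25792146]), 'eef_rot': array([-1.55190915,  0.29983311, -0.2991559 ]), 'force': array([ 0.43096462,  0.04290206, -0.10636959]), 'ft_torque': array([-0.0407415 , -0.01348985, -0.01666824]), 'finger_gap': 85.43431646145972}
scene {'mtx': array([[398.97781469,   0.        , 320.41927959],
       [  0.        , 398.97781469, 201.23599753],
       [  0.        ,   0.        ,   1.        ]]), 'dist_coeffs': array([0.03306053, 0.        , 0.        , 0.        , 0.        ]), 'extrinsics': array([[ 6.98086045e-01, -4.60248562e-01,  5.48495337e-01,
         3.29988619e+01],
       [-7.15693364e-01, -4.71442037e-01,  5.15291583e-01,
        -2.61794894e+02],
       [ 2.14215493e-02, -7.52272336e-01, -6.58503948e-01,
         6.11532471e+02],
       [ 0.00000000e+00,  0.00000000e+00,  0.00000000e+00,
         1.00000000e+00]])}
side {'mtx': array([[470.1416186 ,   0.        , 321.98788879],
       [  0.        , 470.1416186 , 203.86199724],
       [  0.        ,   0.        ,   1.        ]]), 'dist_coeffs': array([-0.06071153,  0.        ,  0.        ,  0.        ,  0.        ]), 'extrinsics': array([[-9.15036061e-01, -2.21001081e-01,  3.37442631e-01,
         1.42869588e+02],
       [-4.02855391e-01,  4.58364475e-01, -7.92218115e-01,
         9.30470917e+02],
       [ 2.04093452e-02, -8.60848727e-01, -5.08451500e-01,
         5.45587238e+02],
       [ 0.00000000e+00,  0.00000000e+00,  0.00000000e+00,
         1.00000000e+00]])}
```

View pics/scene0.png

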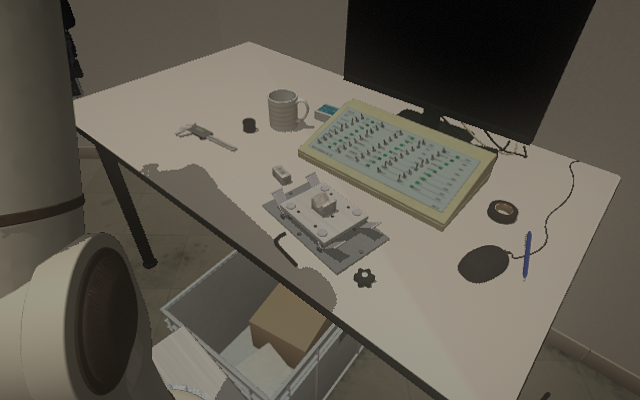

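View pics/side0.png

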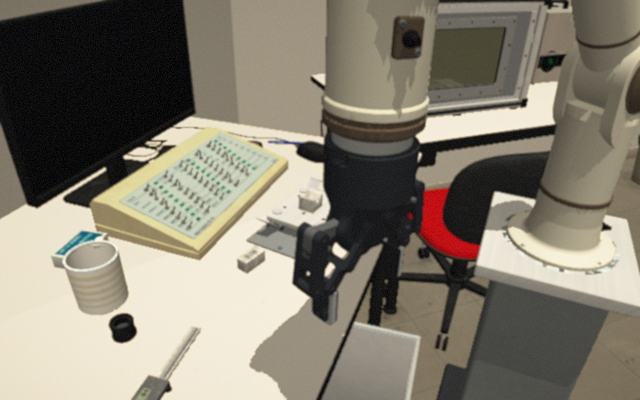

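The scene view shows the jig at about (322,215), the steel block at (282,174), the hex key at (287,250) and the star knob at (365,277). The side view is partly blocked by the arm. I'll crop the scene view and enlarge it.

```bash
cat > h.py <<'E'
from rig import r
import cv2,numpy as np
from scipy.spatial.transform import Rotation as R
def cast(n,uv,z,p=None):
    p=p or r.camera_params(n);E=p["extrinsics"]
    q=cv2.undistortPoints(np.array(uv,float).reshape(-1,1,2),p["mtx"],p["dist_coeffs"]).reshape(-1,2)
    d=np.c_[q,np.ones(len(q))]@E[:3,:3].T;o=E[:3,3]
    return o+d*((np.asarray(z)-o[2])/d[:,2])[:,None]
def proj(n,P,p=None):
    p=p or r.camera_params(n);E=np.linalg.inv(p["extrinsics"])
    return cv2.projectPoints(np.array(P,float).reshape(-1,3),cv2.Rodrigues(E[:3,:3])[0],E[:3,3],p["mtx"],p["dist_coeffs"])[0].reshape(-1,2)
E
python3 - <<'E'
import cv2
i=cv2.imread("pics/scene0.png")[150:290,250:400]
i=cv2.resize(i,None,fx=5,fy=4.2,interpolation=cv2.INTER_CUBIC)
i=cv2.convertScaleAbs(i,alpha=1.3);cv2.imwrite("pics/c0.png",i)
E
```

```text
(no output)
```

View pics/c0.png

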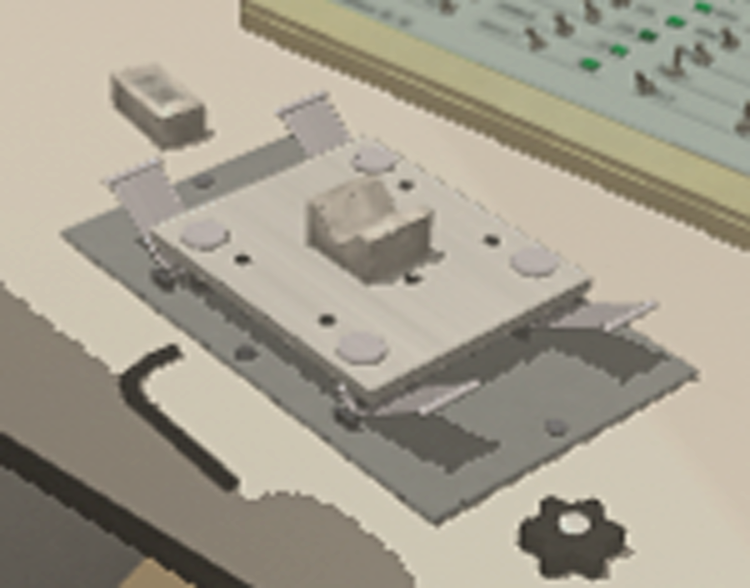

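The crop shows all four bosses clearly: c1 (205,235), c2 (361,348), c3 (533,262) and c4 (375,158). The base corners are at (62,233), (436,524) and (697,375).

```bash
python3 - <<'E'
from h import *
f=lambda L:[(250+u/5,150+v/4.2) for u,v in L]
W=cast("scene",f([(205,235),(361,348),(533,262),(375,158)]),41)
B=cast("scene",f([(62,233),(436,524),(697,375)]),6)
L=np.array([[-48,52],[-48,-52],[48,-52],[48,52]]);print(W.round(1),B.round(1))
c=W[:,:2].mean(0);M=(W[:,:2]-c).T@L;a=np.arctan2(M[1,0]-M[0,1],M[0,0]+M[1,1]);print("centre",c,"yaw",np.degrees(a), "base c",(B[0]+B[2])/2)
Rz=np.array([[np.cos(a),-np.sin(a)],[np.sin(a),np.cos(a)]]);print("fit",(L@Rz.T+c).round(1))
print("objs",cast("scene",f([(160,110),(182,420),(573,535)]),[12,3,10]).round())
s=r.state();print(R.from_rotvec(s["eef_rot"]).as_matrix().round(3),s["tool_pos"])
p=r.camera_params("wrist");print(p["extrinsics"].round(2))
E
```

```text
[[452.3 217.9  41. ]
 [442.3 115.4  41. ]
 [537.3 106.4  41. ]
 [549.1 210.1  41. ]] [[432.9 293.7   6. ]
 [408.1  41.3   6. ]
 [554.1  27.3   6. ]]
centre [495.24408549 162.44402053] yaw -5.561375486791192 base c [493.49046686 160.4989901    6.        ]
fit [[452.5 218.9]
 [442.4 115.3]
 [538.  106. ]
 [548.1 209.5]]
objs [[532. 338.  12.]
 [383. 158.   3.]
 [438.  -1.  10.]]
[[ 0.928 -0.001  0.373]
 [-0.373 -0.002  0.928]
 [-0.    -1.    -0.002]] [241.9658552  602.61218549 230.34704364]
[[ 3.7000e-01  8.9000e-01  2.8000e-01  1.6982e+02]
 [ 9.3000e-01 -3.5000e-01 -1.1000e-01  6.3144e+02]
 [-0.0000e+00  3.0000e-01 -9.5000e-01  3.7314e+02]
 [ 0.0000e+00  0.0000e+00  0.0000e+00  1.0000e+00]]
```

```bash
python3 -m handwheel '{"fingers":[1,1,1,1,1],"travel":[[30,0,-24],[30,0,-24],[30,0,-24],[30,0,-24],[30,0,-24]],"twist":[0,0,0,0,0]}' 40; python3 -m handwheel '{"fingers":[1,1,1,1,1],"travel":[[30,0,-24],[30,0,-24],[30,0,-24],[30,0,-24],[30,0,-24]],"twist":[0,0,0,0,0]}';  python3 -m handwheel '{"fingers":[1,1,1,1,1],"travel":[[30,0,-24],[30,0,-24],[30,0,-24],[0,0,0],[0,0,0]],"twist":[0,0,0,0,0]}'; python3 -m handwheel '{"fingers":[1,1,1,1,1],"travel":[[0,0,0],[0,0,0],[0,0,0],[0,0,0],[0,0,0]],"twist":[-5.4,-5.4,-5.4,0,0]}'
python3 - <<'E'
from h import *
s=r.state();print(R.from_rotvec(s["eef_rot"]).as_matrix().round(3),s)
p=r.camera_params("wrist");im=r.capture("wrist")[:,:,::-1];cv2.imwrite("pics/w1.png",im)
L=np.array([[-48,52],[-48,-52],[48,-52],[48,52]]);a=np.radians(-5.56);Rz=np.array([[np.cos(a),-np.sin(a)],[np.sin(a),np.cos(a)]])
print(proj("wrist",np.c_[L@Rz.T+[495.2,162.4],[41]*4],p).round())
np.savez("w1.npz",**p)
E
```

```text
t: 0.52
tool_pos: [337.0, 434.0, 230.8]
eef_rot: [-1.551, 0.3, -0.299]
force: [2.0, -0.2, 0.5]
finger_gap: 25.8
t: 0.93
tool_pos: [431.5, 266.7, 231.1]
eef_rot: [-1.55, 0.3, -0.299]
force: [1.1, 0.5, 0.7]
finger_gap: -0.0
t: 1.35
tool_pos: [488.7, 165.4, 230.9]
eef_rot: [-1.55, 0.305, -0.304]
force: [0.1, 0.8, 0.1]
finger_gap: -0.1
t: 1.77
tool_pos: [487.1, 169.6, 231.1]
eef_rot: [-1.569, 0.079, -0.078]
force: [0.5, -0.0, -0.0]
finger_gap: -0.3
[[ 0.995 -0.001  0.1  ]
 [-0.1    0.     0.995]
 [-0.001 -1.     0.   ]] {'t': 1.7667, 'joint_positions': array([-0.14484571,  0.24331178, -0.28046094,  1.88856733,  0.07753645,
        1.02067494,  1.01303529]), 'qd': array([-0.00130446, -0.00112071,  0.01201568, -0.00226962,  0.00031459,
       -0.0001504 , -0.01271487]), 'joint_torque': array([ 1.01507683e-01, -4.15252125e+01, -1.83213048e+00, -2.69816244e+01,
        1.78723305e-02,  4.42362099e-03,  3.12240757e-01]), 'tool_pos': array([487.05458389, 169.6495551 , 231.11582807]), 'eef_rot': array([-1.56900003,  0.07883604, -0.07772304]), 'force': array([ 0.53018045, -0.03225992, -0.03905438]), 'ft_torque': array([ 0.00881596,  0.01873226, -0.03838922]), 'finger_gap': -0.26158192242097916}
[[364. 137.]
 [258. 138.]
 [263. 229.]
 [361. 229.]]
```

View pics/w1.png

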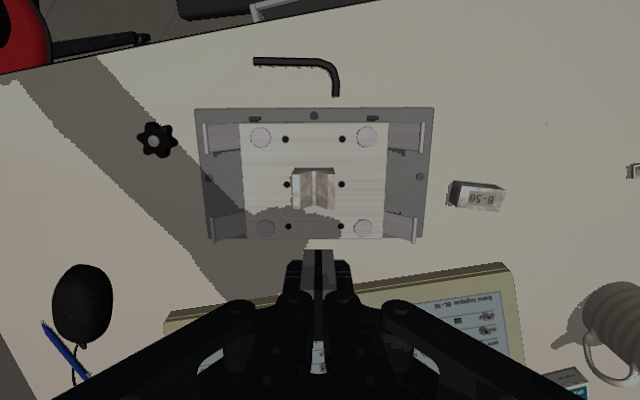

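The wrist view shows bosses c1 (366,137), c2 (261,138), c3 (266,228) and c4 (363,228). These are within about 3 px of the prediction. I'll average the two fits.

```bash
cat > fit.py <<'E'
from h import *
p=dict(np.load("w1.npz"))
W=cast("wrist",[(366,137),(261,138),(266,228),(363,228)],41,p)[:,:2]
L=np.array([[-48,52],[-48,-52],[48,-52],[48,52]])
c=W.mean(0);M=(W-c).T@L;a=np.arctan2(M[1,0]-M[0,1],M[0,0]+M[1,1]);print(c,np.degrees(a))
c=(c+[495.2,162.4])/2;a=(a+np.radians(-5.56))/2
Rz=np.array([[np.cos(a),-np.sin(a)],[np.sin(a),np.cos(a)]])
C=np.r_[L,L*[1,0]+[[0,108],[0,-108],[0,-108],[0,108]]]@Rz.T+c
s=r.state();T=R.from_rotvec(s["eef_rot"]).as_matrix()
for k,x in zip(["c1","c2","c3","c4","s1","s2","s3","s4"],C):print(k,x.round(1),"tool dx,dz",(T.T@np.r_[x-s["tool_pos"][:2],0]).round(1))
E
python3 fit.py
```

```text
[495.00303476 165.04511745] -5.350397034505566
c1 [452.3 220.1] tool dx,dz [-39.9   0.   46.9]
c2 [442.4 116.5] tool dx,dz [-39.3   0.  -57.1]
c3 [537.9 107.4] tool dx,dz [ 56.7  -0.  -56.6]
c4 [547.8 210.9] tool dx,dz [56.1 -0.  47.4]
s1 [457.6 275.8] tool dx,dz [-40.1   0.  102.9]
s2 [437.1  60.8] tool dx,dz [ -39.    -0.  -113.1]
s3 [532.6  51.6] tool dx,dz [ 5.700e+01 -1.000e-01 -1.126e+02]
s4 [553.2 266.7] tool dx,dz [ 55.9  -0.  103.4]
```

```bash
python3 -m handwheel '{"fingers":[1,1,1,1,1],"travel":[[-20,20,23],[-20,30,24],[0,40,0],[0,40,0],[0,35,0]],"twist":[0,0,0,0,0]}'; python3 -m handwheel '{"fingers":[1,1,1,1,1],"travel":[[0,10,0],[0,4,0],[0,2,0],[0,0,0],[0,0,0]],"twist":[0,0,0,0,0]}'; python3 fit.py | grep c1;python3 -c "
from rig import r;print(r.state()['force'])"
```

```text
t: 2.23
tool_pos: [452.4, 219.2, 65.8]
eef_rot: [-1.569, 0.078, -0.078]
force: [0.7, 0.4, -0.4]
finger_gap: -0.0
t: 2.65
tool_pos: [455.0, 219.0, 53.4]
eef_rot: [-1.568, 0.076, -0.081]
force: [0.4, 0.9, -0.0]
finger_gap: -0.4
c1 [452.3 220.1] tool dx,dz [-2.8 -0.   0.8]
[ 0.41904043  0.904087   -0.01618737]
```

```bash
python3 -m handwheel '{"fingers":[1,1,1,1,1],"travel":[[-2,4,0],[0,4,0],[0,0,0],[0,0,0]],"twist":[0,0,0,0]}'; for i in 1; do python3 -m handwheel '{"fingers":[1,1,1],"travel":[[0,2,0],[0,0,0],[0,0,0]],"twist":[0,0,0]}';python3 -m handwheel '{"fingers":[1,1,1],"travel":[[0,2,0],[0,0,0],[0,0,0]],"twist":[0,0,0]}'; done
```

```text
t: 2.9
tool_pos: [453.9, 218.2, 50.3]
eef_rot: [-1.569, 0.077, -0.079]
force: [0.5, -0.2, 0.5]
finger_gap: 0.1
t: 3.15
tool_pos: [453.2, 218.0, 47.4]
eef_rot: [-1.569, 0.078, -0.078]
force: [0.2, -0.2, -0.3]
finger_gap: 0.0$.travel: bad value
```

```bash
python3 -m handwheel '{"fingers":[1,1,1],"travel":[[0,2,0],[0,0,0],[0,0,0]],"twist":[0,0,0]}';python3 -m handwheel '{"fingers":[1,1,1],"travel":[[0,2,0],[0,0,0],[0,0,0]],"twist":[0,0,0]}';python3 -m handwheel '{"fingers":[1,1,1],"travel":[[0,2,0],[0,0,0],[0,0,0]],"twist":[0,0,0]}'
```

```text
t: 3.4
tool_pos: [453.2, 218.1, 45.2]
eef_rot: [-1.57, 0.078, -0.077]
force: [-0.5, 0.8, 0.5]
finger_gap: -0.2
t: 3.65
tool_pos: [453.2, 218.1, 43.3]
eef_rot: [-1.57, 0.078, -0.078]
force: [0.4, -0.2, 0.5]
finger_gap: 0.1
t: 3.9
tool_pos: [453.6, 218.3, 41.5]
eef_rot: [-1.569, 0.077, -0.078]
force: [0.3, -0.1, 0.8]
finger_gap: 0.3
```

```bash
python3 -m handwheel '{"fingers":[1,1,1],"travel":[[0,1,0],[0,0,0],[0,0,0]],"twist":[0,0,0]}';python3 -m handwheel '{"fingers":[1,1,1],"travel":[[0,1,0],[0,0,0],[0,0,0]],"twist":[0,0,0]}';python3 -m handwheel '{"fingers":[1,1,1],"travel":[[0,1,0],[0,0,0],[0,0,0]],"twist":[0,0,0]}'
```

```text
t: 4.15
tool_pos: [453.4, 218.4, 40.6]
eef_rot: [-1.569, 0.077, -0.078]
force: [0.8, 0.9, 3.6]
finger_gap: 0.1
t: 4.4
tool_pos: [453.3, 218.5, 39.5]
eef_rot: [-1.569, 0.078, -0.078]
force: [-2.0, 0.9, 4.8]
finger_gap: -0.3
t: 4.65
tool_pos: [453.2, 218.6, 38.7]
eef_rot: [-1.569, 0.077, -0.077]
force: [-2.1, 0.6, 7.7]
finger_gap: -0.1
```

```bash
python3 -m handwheel '{"fingers":[1,1,1],"travel":[[0,1,0],[0,0,0],[0,0,0]],"twist":[0,0,0]}';python3 -m handwheel '{"fingers":[1,1,1],"travel":[[0,1,0],[0,0,0],[0,0,0]],"twist":[0,0,0]}';python3 -m handwheel '{"fingers":[1,1,1],"travel":[[0,1,0],[0,0,0],[0,0,0]],"twist":[0,0,0]}'
```

```text
t: 4.9
tool_pos: [453.2, 218.6, 38.4]
eef_rot: [-1.569, 0.077, -0.078]
force: [-5.3, 0.9, 15.1]
finger_gap: -0.1
t: 5.15
tool_pos: [453.3, 218.7, 38.2]
eef_rot: [-1.569, 0.077, -0.078]
force: [-7.1, -1.5, 24.0]
finger_gap: -0.0
t: 5.4
tool_pos: [453.3, 218.7, 38.0]
eef_rot: [-1.57, 0.077, -0.078]
force: [-10.0, -1.6, 33.4]
finger_gap: 0.1
```

Corner 1 dips about 2.5 mm at 4–8 N, then bottoms hard. I'll press one other corner for comparison.

```bash
python3 -m handwheel '{"fingers":[1,1,1,1,1],"travel":[[0,-10,0],[0,-20,0],[0,0,-30],[0,0,-37],[0,0,-37]],"twist":[0,0,0,0,0]}';python3 -m handwheel '{"fingers":[1,1,1],"travel":[[0,0,0],[0,8,0],[0,0,0]],"twist":[0,0,0]}';python3 -m handwheel '{"fingers":[1,1,1],"travel":[[0,7,0],[0,0,0],[0,0,0]],"twist":[0,0,0]}'; python3 fit.py|grep c2
```

```text
t: 5.82
tool_pos: [442.9, 113.9, 65.5]
eef_rot: [-1.569, 0.075, -0.076]
force: [-0.1, -0.6, 0.1]
finger_gap: -0.2
t: 6.07
tool_pos: [442.5, 114.2, 56.3]
eef_rot: [-1.57, 0.08, -0.078]
force: [0.3, 0.4, -0.4]
finger_gap: -0.0
t: 6.32
tool_pos: [442.4, 115.8, 49.7]
eef_rot: [-1.569, 0.077, -0.075]
force: [0.0, 0.5, 0.8]
finger_gap: 0.2
c2 [442.4 116.5] tool dx,dz [-0.1  0.   0.7]
```

```bash
python3 -m handwheel '{"fingers":[1,1,1],"travel":[[0,4,0],[0,3,0],[0,0,0]],"twist":[0,0,0]}';python3 -m handwheel '{"fingers":[1,1,1],"travel":[[0,1,0],[0,0,0],[0,0,0]],"twist":[0,0,0]}';python3 -m handwheel '{"fingers":[1,1,1],"travel":[[0,1,0],[0,0,0],[0,0,0]],"twist":[0,0,0]}';python3 -m handwheel '{"fingers":[1,1,1],"travel":[[0,1,0],[0,0,0],[0,0,0]],"twist":[0,0,0]}'
```

```text
t: 6.57
tool_pos: [442.6, 114.9, 42.8]
eef_rot: [-1.57, 0.078, -0.076]
force: [-0.0, -0.3, -0.7]
finger_gap: 0.0
t: 6.82
tool_pos: [443.1, 114.7, 42.5]
eef_rot: [-1.569, 0.078, -0.078]
force: [-0.1, 0.1, -0.3]
finger_gap: 0.2
t: 7.07
tool_pos: [443.2, 114.6, 41.5]
eef_rot: [-1.569, 0.078, -0.078]
force: [-0.3, 0.2, 0.2]
finger_gap: 0.0
t: 7.32
tool_pos: [443.2, 114.6, 41.4]
eef_rot: [-1.57, 0.078, -0.078]
force: [-3.4, -0.8, 12.4]
finger_gap: -0.2
```

Corner 2 is hard at 41.4 mm (12 N with no dip), so corner 1 is the rocking one. Next is shim 1: lift, move across and press.

```bash
python3 -m handwheel '{"fingers":[1,1,1,1,1],"travel":[[0,-20,0],[0,-20,0],[0,0,38],[0,0,38],[0,0,38]],"twist":[0,0,0,0,0]}';python3 -m handwheel '{"fingers":[1,1,1,1,1],"travel":[[-1,0,38],[-1,0,10],[0,0,0],[0,0,0],[0,0,0]],"twist":[0,0,0,0,0]}'
python3 fit.py|grep s1; python3 - <<'E'
from h import *
i=r.capture("wrist")[:,:,::-1];cv2.imwrite("pics/w2.png",i)
E
```

```text
t: 7.73
tool_pos: [455.2, 228.6, 81.2]
eef_rot: [-1.569, 0.079, -0.081]
force: [0.6, 0.3, 0.3]
finger_gap: -0.1
t: 8.15
tool_pos: [456.9, 274.1, 80.0]
eef_rot: [-1.571, 0.079, -0.078]
force: [0.2, -1.3, -0.3]
finger_gap: -0.2
s1 [457.6 275.8] tool dx,dz [ 0.5 -0.   1.8]
```

View pics/w2.png

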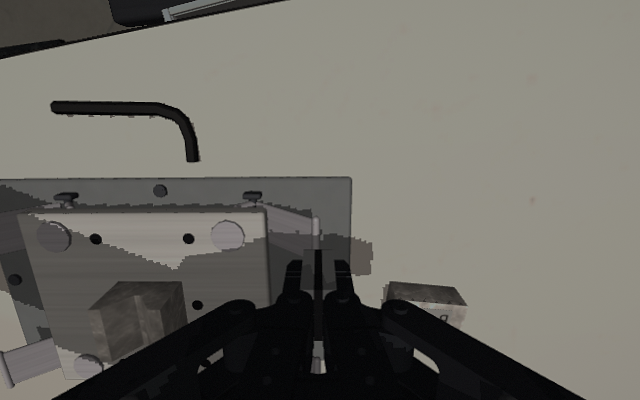

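The fingertips at (318,258) are over the outer end of shim 1, whose tip edge is near (317,230). The block and the key are clear.

```bash
python3 -m handwheel '{"fingers":[1,1,1,1,1],"travel":[[0,10,0],[0,10,0],[0,8,0],[0,3,0],[0,0,0]],"twist":[0,0,0,0,0]}';python3 -m handwheel '{"fingers":[1,1,1,1,1],"travel":[[0,3,0],[0,3,0],[0,3,0],[0,3,0],[0,0,0]],"twist":[0,0,0,0,0]}';python3 fit.py|grep s1
```

```text
t: 8.62
tool_pos: [456.7, 276.1, 48.4]
eef_rot: [-1.57, 0.079, -0.077]
force: [0.6, -0.7, 0.2]
finger_gap: -0.0
t: 9.03
tool_pos: [457.6, 277.5, 37.8]
eef_rot: [-1.567, 0.076, -0.078]
force: [0.0, 2.6, 3.4]
finger_gap: 0.1
s1 [457.6 275.8] tool dx,dz [ 0.2 -0.  -1.7]
```

Contact at about 3.4 N, as expected. I'll carry on down.

```bash
python3 -m handwheel '{"fingers":[1,1,1,1,1],"travel":[[0,4,-0.5],[0,4,-0.5],[0,4,-0.5],[0,3,0],[0,0,0]],"twist":[0,0,0,0,0]}';python3 -m handwheel '{"fingers":[1,1,1,1,1],"travel":[[0,3,0],[0,3,0],[0,2,0],[0,0,0],[0,0,0]],"twist":[0,0,0,0,0]}';python3 fit.py|grep s1
```

```text
t: 9.45
tool_pos: [456.3, 273.4, 21.3]
eef_rot: [-1.571, 0.08, -0.077]
force: [0.2, 1.1, 0.8]
finger_gap: -0.1
t: 9.87
tool_pos: [456.6, 274.1, 14.0]
eef_rot: [-1.57, 0.078, -0.077]
force: [-0.7, 1.1, 0.1]
finger_gap: 0.3
s1 [457.6 275.8] tool dx,dz [ 0.8 -0.   1.8]
```

```bash
python3 -m handwheel '{"fingers":[1,1,1],"travel":[[0,2,0],[0,0,0],[0,0,0]],"twist":[0,0,0]}';python3 -m handwheel '{"fingers":[1,1,1],"travel":[[0,1,0],[0,0,0],[0,0,0]],"twist":[0,0,0]}';python3 -m handwheel '{"fingers":[1,1,1],"travel":[[0,1,0],[0,0,0],[0,0,0]],"twist":[0,0,0]}'
python3 - <<'E'
from h import *
i=r.capture("scene")[150:290,250:400,::-1];cv2.imwrite("pics/s3.png",cv2.resize(i,None,fx=5,fy=4.2,interpolation=cv2.INTER_CUBIC))
E
```

```text
t: 10.12
tool_pos: [456.9, 274.3, 12.3]
eef_rot: [-1.57, 0.078, -0.078]
force: [1.2, -0.2, -0.6]
finger_gap: -0.2
t: 10.37
tool_pos: [457.0, 274.4, 11.5]
eef_rot: [-1.57, 0.078, -0.078]
force: [-0.4, -0.9, 1.0]
finger_gap: -0.1
t: 10.62
tool_pos: [457.1, 274.4, 11.2]
eef_rot: [-1.57, 0.078, -0.078]
force: [-2.0, -0.9, 9.2]
finger_gap: -0.2
```

View pics/s3.png

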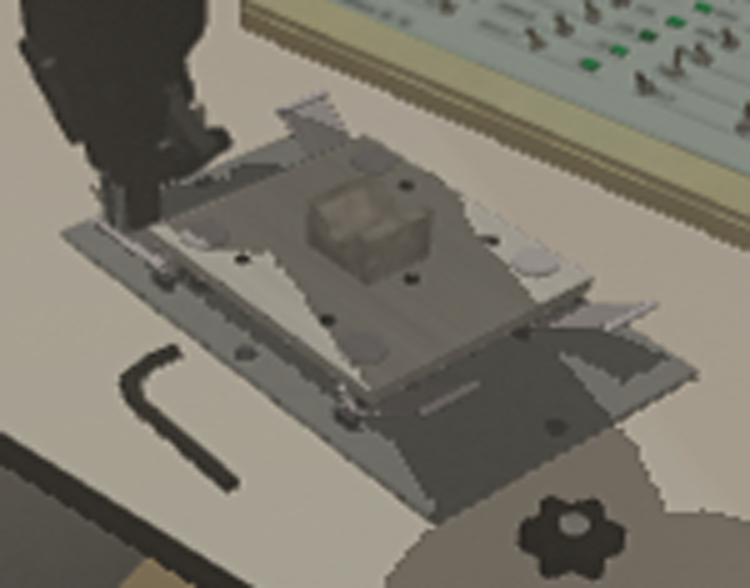

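Shim 1 is flat under the fingers: its edge runs (95,222)–(165,275) and the stop is hard at 11.2 mm. The other three shims are up. I'll hold briefly, retract and check.

```bash
python3 -m handwheel '{"fingers":[1,1,1],"travel":[[0,0.5,0],[0,0,0],[0,0,0]],"twist":[0,0,0]}';python3 -m handwheel '{"fingers":[1,1,1,1,1],"travel":[[0,-5,0],[0,-20,0],[0,-35,0],[0,-35,0],[0,-35,0]],"twist":[0,0,0,0,0]}';python3 -m handwheel '{"fingers":[1,1,1,1,1],"travel":[[0,-20,30],[0,0,38],[0,0,38],[0,0,0],[0,0,0]],"twist":[0,0,0,0,0]}'
python3 - <<'E'
from h import *
a=r.capture("scene")[150:290,250:400,::-1];cv2.imwrite("pics/s4.png",cv2.resize(a,None,fx=5,fy=4.2,interpolation=cv2.INTER_CUBIC))
E
```

```text
t: 10.92
tool_pos: [457.1, 274.4, 11.1]
eef_rot: [-1.57, 0.077, -0.078]
force: [-3.6, -2.8, 13.1]
finger_gap: 0.1
t: 11.33
tool_pos: [456.3, 274.3, 140.9]
eef_rot: [-1.57, 0.079, -0.077]
force: [0.7, 0.4, -0.5]
finger_gap: -0.1
t: 11.75
tool_pos: [466.2, 383.0, 159.9]
eef_rot: [-1.568, 0.075, -0.074]
force: [0.6, -0.0, -0.6]
finger_gap: 0.2
```

View pics/s4.png

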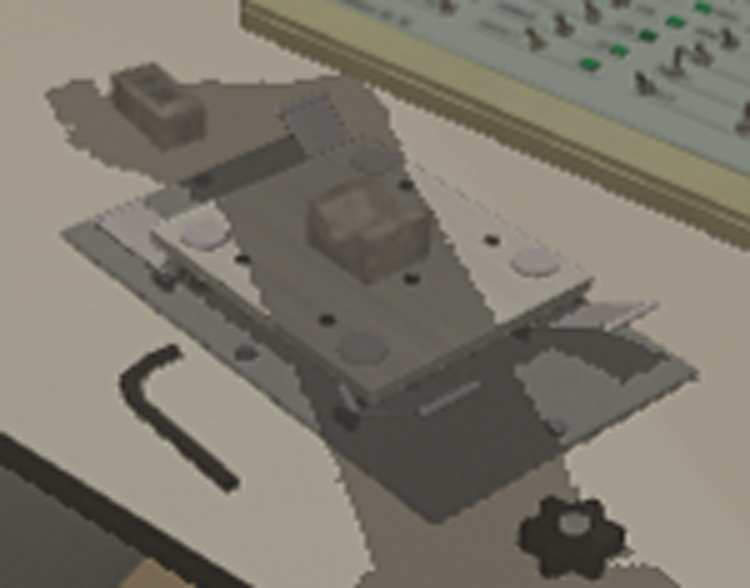

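Shim 1 lies flat at (130,225) and the other three shims stand. The plate bosses are where they were, and the block, key and knob haven't moved. The arm is clear, so I'll hand in.

```bash
python3 -c "
from rig import r;print(r.finish_job())"
```

```text
the job is handed in; nothing more can be done
None
```

The rocking corner was corner 1 (front left); I pressed its shim flat, let go and handed the job in. No verdict is reported.

- **Finding the corner:** Corner 1 started to give at about 4 N and dipped about 2.5 mm, then went hard and reached 33 N. Corner 2 was firm at 41.4 mm (12 N, no dip). I did not press corners 3 and 4, because the dip at corner 1 matched the description.
- **Pressing the shim:** Shim 1 went down to a hard stop at 11.1 mm (13 N), which matches the 11.5 mm given for flat.
- **Last checks:** The final scene picture, with the arm clear, shows shim 1 flat and the other three up. The plate, steel block, star knob and hex key look unmoved. The robot's clock was at about 11.8 s of the 51 s allowed.
- **What disagreed:** One move call was refused ("bad value") and moved nothing. The force read near zero during part of the press, so I checked with a picture that the shim had followed the fingers down.

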